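Shut the slide gate of the square cap hopper

TASK

The square hopper of the two cap dispensers on the culture bench has run empty and is about to be refilled. Push its slide gate shut by the upright tab until the spring catch drops behind it and holds it, then let go of it. Leave the gate of the round hopper open as it is.

Things in the scene. Friction and masses are not known exactly. Their poses are not given: they have to be found in the camera images.
- square_push (a point): Centre of the outer face of the upright steel push tab on the SQUARE white hopper's gate (hopper 124 mm square, rim 155 mm high). Tab 60 mm wide (y), 8 thick (x), from 91 to 141 mm above the bench; this point at 116. Its x axis is the closing direction: level, into the tab, within 0.3 rad of straight away from the robot; z up. Outside the tab all is free above the rails (98 mm high).
- square_gate (a joint): Distance of the square hopper's gate (steel plate sliding level between two rails) from its hard end stop, m: 0 at the stop, 0.095 wide open; starts at 0.06 to 0.09. Friction about 5 N; from 0.035 to 0.015 a wedge on the plate lifts the catch and the push rises to about 10 N. Below 0.012 the catch has dropped and the gate cannot come back: 0 to 0.012 is shut.
- square_catch (a joint): Lift of the square hopper's spring catch, m: 0 = down (with the gate open, and again when caught shut), about 0.0085 while the wedge passes. A steel plunger with a black knob 22 mm wide, top at 153 mm (162 lifted), on a bracket on the left (+y) rail, 45 mm nearer the hopper than the shut tab. It works by itself and need not be touched.
- round_push (a point): The same point on the gate of the ROUND white hopper (116 mm across). Its dispenser is otherwise identical, with the same tab, rails and catch, and stands beside the square one, to its left or right. Its gate is open too and must stay as it is. On both, the shut tab's outer face is 135 mm from the hopper's centre.

How it is judged:
At the end, for the whole second after the job is handed in: The square hopper's gate is shut (at most 14.5 mm from its stop) and at rest, with its catch down behind it (lifted less than 3 mm); the round hopper's gate is within 15 mm of where it started (value of joint square_gate below 0.0145 m and value of joint square_catch below 0.003 m and velocity of joint square_gate between -0.01 and 0.01 m/s and distance of round_push from where it was at the start of the episode below 0.015 m); the robot touches nothing.
It fails at once if the round hopper's gate is moved by more than 15 mm (distance of round_push from where it was at the start of the episode above 0.015 m).
It also fails if it takes over 29 s, if anything falls off the work surface, if the arm or the gripper's body presses on something with over 40 N, if the wrist force passes 120 N, or if a joint passes its speed limit or range.

ROBOT

A 6-joint arm with a two-finger parallel gripper is mounted at the origin on the work surface. World frame = base frame: x ahead of the robot, y to its left, z up, the work surface at z = 0. Lengths are in m, angles in rad, forces in N, time in s.
With the tool pointing down it reaches from about 0.3 to 0.95 m from the base axis. Payload 3.1 kg.
Tool frame: the origin (TCP) lies at the very end of the fingers, on their centre line; the grasp point (between the pads) lies 19 mm behind it (manip.hold_point_z is the distance from the TCP to the grasp point, in m); z points along the fingers, y is the direction in which the jaws open and shut (so a half turn about z gives the same grasp; the last joint's range is limited). The gripper opens to 85 mm and grips with 20 to 120 N. Pads are 22 mm wide; open, the fingers measure 114 mm over their backs; the gripper's body (76 mm by 85 mm) begins 54 mm behind the grasp point. The pads swing forward as they close: fully open they stand 13 mm farther back than shut.
Start: joints at [1.11, 0.308, 1.634, -0, 1.2, -0.07], TCP at [0.238, 0.578, 0.231] pointing down, gripper open.
Joint ranges: [-3.06, 3.06], [-0.79, 1.96], [0.05, 2.63], [-1.19, 4.34], [0.05, 2.64], [-2.94, 2.94]. Speed limits (rad/s): [2.79, 2.79, 3.14, 3.14, 3.14, 3.14].

INTERFACE

Orientations are given as a rotation vector (axis times angle).
In Python, from plant import manip gives the robot as it stands.
- The arm moves only by the tool arm_command, never from a script. Its argument "motion" is text: rows parted by semicolons, each of 7 numbers parted by spaces: the shift along the tool's x, y, z in mm, then the turn, a rotation vector about the tool's x, y, z in rad, then the closure, from -1 (fully open) to 1 (shut), so that 0 is half open. In form: x y z ax ay az claw; .... A call has 1 to 20 rows; each row shifts and turns the commanded pose from where the row before left it, along the tool's axes as they then stand; what a row does not reach is not made up. A row lasts 1/12 s, in which the tool goes at most 41.7 mm and 7.16 degrees, less where a joint would pass 70% of its speed; a pose out of reach is approached as far as the arm can. A call is refused whole if a number of a shift passes 41.7 or a number of a turn 0.125, either way. A call with a gripper value outside its range is refused whole. The fingers move at their own pace and stop on an object; "newtons" is the grip in N (left out, the last holds). Time passes only in rows, so rows that do not move let the fingers close. It gives the time, the measured TCP pose, the force and the opening at its end, in the units of the state.
- manip.read_state(): the state, without advancing time (a new reading comes with each control period).
- manip.get_image(name): name is "scene" or "top" or "wrist"; returns the picture (480x640x3 uint8, red, green, blue); there is no depth.
- manip.camera_model(name): a dict with "camera_matrix" (3x3 intrinsics, pixels), "cam_to_world" (4x4, takes a point from camera to world coordinates). Camera axes: x right, y up, looking along -z (the intrinsics and any distortion apply to the point x, -y, -z); pixel columns grow to the right and rows downward; lengths in m; the calibration is good to about 2 mm. A picture is of the moment at which its call begins: read the wrist's pose just before it. camera_model takes no time and is no camera call; for the wrist camera it gives the pose at the moment of the call.
- manip.sign_off(): hands the job in, once; it reports no verdict.
The state is a dict: "clock": time; "qpos": joint angles; "dq": joint speeds; "tau": joint torques, N m; "tcp_pos": TCP position; "tcp_rot": TCP orientation; "contact_force": force on the tool from outside, world axes, zero at the start; "moment": the same for the moment, N m; "opening": opening from 0.0 (shut) to 1.0 (fully open).
Only numpy, scipy, OpenCV 4.12 (cv2) and the standard library are available. Lean on these libraries where they do the work, as an engineer would, in place of code of your own. Each camera call takes 0.05 s, during which the arm holds its last target.

## Working session

There is one attempt and no reset: what is moved stays moved. The work goes in short steps, Python scripts to look and compute and a tool call to move; the robot and the scene stay as the last step left them, time stands still between calls to the robot, and variables do not carry over. Pictures are saved under pics/ and viewed, and the job is handed in when it is done.

Besides the shell and the picture viewer there is one more tool, called in YAML: its name, and indented under it one key for each argument. arm_command: Moves the arm, as the interface text tells. Its arguments: {"type":"object","properties":{"motion":{"type":"string"},"newtons":{"type":"number"}},"required":["motion"]}

```bash
mkdir -p pics; ls; python3 - <<'E'
from plant import manip
import cv2,numpy as np
for n in ["scene","top","wrist"]:
    c=manip.camera_model(n); print(n,c)
    cv2.imwrite(f"pics/{n}0.png",manip.get_image(n)[:,:,::-1])
print(manip.read_state())
E
```

```text
pics
scene {'camera_matrix': array([[503.80449705,   0.        , 318.85867689],
       [  0.        , 503.80449705, 240.68199809],
       [  0.        ,   0.        ,   1.        ]]), 'cam_to_world': array([[ 0.08242372, -0.69272428,  0.71647707,  1.20832347],
       [ 0.99652783,  0.06578081, -0.05104081, -0.08292136],
       [-0.01177323,  0.71819632,  0.69574093,  0.77424982],
       [ 0.        ,  0.        ,  0.        ,  1.        ]])}
top {'camera_matrix': array([[495.48642662,   0.        , 320.90425005],
       [  0.        , 495.48642662, 247.09910117],
       [  0.        ,   0.        ,   1.        ]]), 'cam_to_world': array([[ 0.01775865,  0.98527733, -0.17003888,  0.40076202],
       [-0.99980714,  0.01607302, -0.01128472, -0.02963227],
       [-0.00838554,  0.17020649,  0.98537274,  0.86783776],
       [ 0.        ,  0.        ,  0.        ,  1.        ]])}
wrist {'camera_matrix': array([[423.20646518,   0.        , 325.65733777],
       [  0.        , 423.20646518, 245.59782451],
       [  0.        ,   0.        ,   1.        ]]), 'cam_to_world': array([[ 0.38031633,
[... 173 characters left out ...]
.        ,  0.        ,  0.        ,  1.        ]])}
{'clock': 0.15, 'qpos': array([ 1.11029566e+00,  3.08852847e-01,  1.63488203e+00,  7.49100811e-06,
        1.19973255e+00, -6.96926722e-02]), 'dq': array([-0.00062772, -0.00205242, -0.0045507 ,  0.00065039, -0.0015585 ,
        0.00134396]), 'tau': array([ 6.31425628e-04, -4.15800226e+01, -2.77149528e+01, -2.00057980e-04,
        5.97506543e-03,  2.86083178e-05]), 'tcp_pos': array([0.2378127 , 0.57728153, 0.23028689]), 'tcp_rot': array([-6.09887873e-01, -3.08131543e+00,  2.83869298e-03]), 'contact_force': array([-0.21956743, -0.08953679, -0.28277372]), 'moment': array([ 0.00191399,  0.03906541, -0.02358945]), 'opening': 1.0000215209514483}
```

View pics/scene0.png

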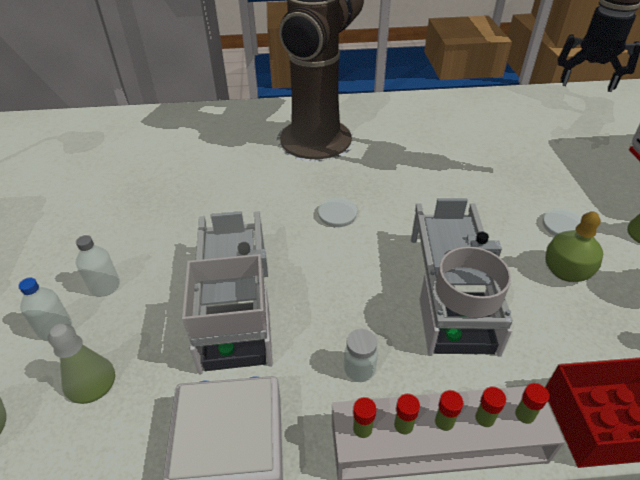

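View pics/top0.png

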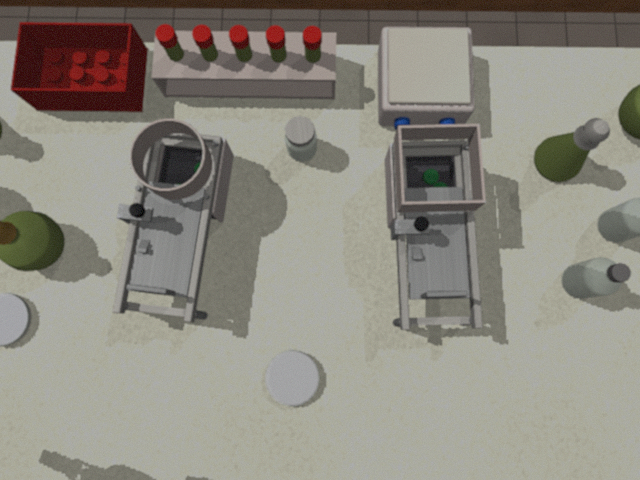

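The top image shows the square hopper on the robot's right, rim about (398-483, 125-210), and its tab near (445, 294). The round hopper is on the left at about (171, 158). I'll enlarge the square one to pick points.

```bash
python3 - <<'E'
import cv2
a=cv2.imread("pics/top0.png")[110:335,370:520]; cv2.imwrite("pics/topz.png",cv2.resize(a,None,fx=2.6,fy=2.6,interpolation=cv2.INTER_CUBIC))
a=cv2.imread("pics/scene0.png")[200:370,170:290]; cv2.imwrite("pics/scenez.png",cv2.resize(a,None,fx=3.5,fy=3.5,interpolation=cv2.INTER_CUBIC))
E
```

```text
(no output)
```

View pics/topz.png

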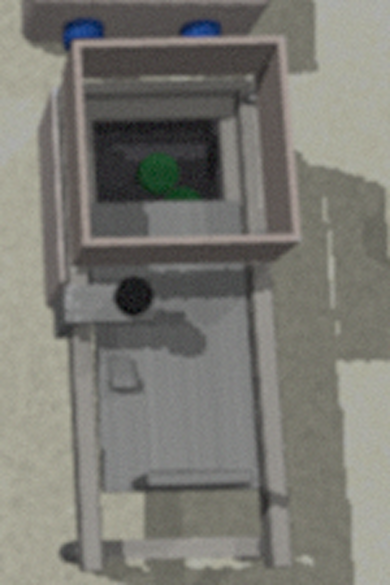

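View pics/scenez.png

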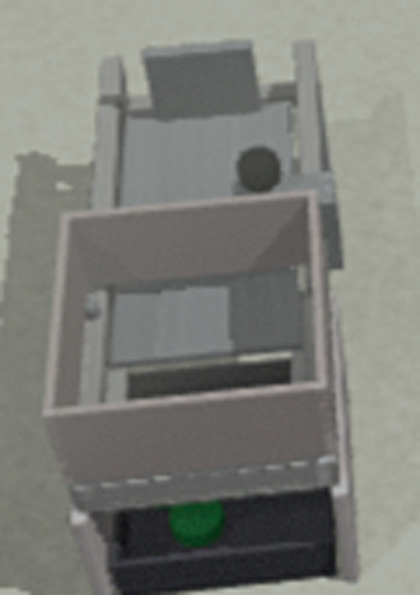

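```bash
cat > h.py <<'E'
from plant import manip
import numpy as np
def unproj(n,uv,z):
    c=manip.camera_model(n);K=c["camera_matrix"];T=c["cam_to_world"]
    d=T[:3,:3]@np.array([(uv[0]-K[0,2])/K[0,0],-(uv[1]-K[1,2])/K[1,1],-1]);o=T[:3,3]
    return o+d*(z-o[2])/d[2]
E
python3 - <<'E'
from h import *
np.set_printoptions(precision=4,suppress=True)
for n,sc,off,P in [("top",2.6,(370,110),dict(rim=[(70,40),(285,38),(299,242),(80,245)],tabtop=[(148,475),(252,472)],tabbot=[(148,488),(252,486)],knob=[(134,296)])),
 ("scene",3.5,(170,200),dict(rim=[(62,212),(318,192),(328,387),(43,413)],tabtop=[(143,50),(252,42)],knob=[(258,165)]))]:
  for k,v in P.items():
    z=dict(rim=.155,tabtop=.141,tabbot=.092,knob=.153)[k]
    p=np.array([unproj(n,(a/sc+off[0],b/sc+off[1]),z) for a,b in v]); print(n,k,p[:,:2].tolist()); print('  mean',p.mean(0)[:2], 'sides',[np.linalg.norm(p[i]-p[i-1]).round(4) for i in range(len(p))], 'ang(y-dir)', np.arctan2(*( (p[0]-p[1])[[0,1]]))if len(p)>1 else '')
E
```

```text
top rim [[0.7137014113942217, -0.13386662742476854], [0.7167118147139998, -0.25945784124389315], [0.5937711284193294, -0.26289466072847734], [0.5900788307839907, -0.1385225142126654]]
  mean [ 0.6536 -0.1987] sides [np.float64(0.1237), np.float64(0.1256), np.float64(0.123), np.float64(0.1244)] ang(y-dir) -0.023965266999984296
top tabtop [[0.46104719930291177, -0.17757746960826773], [0.46373163321683947, -0.23599249948172038]]
  mean [ 0.4624 -0.2068] sides [np.float64(0.0585), np.float64(0.0585)] ang(y-dir) -0.045922199013427034
top tabbot [[0.45732244419513024, -0.1874064999464699], [0.4595868747694028, -0.24963376293831024]]
  mean [ 0.4585 -0.2185] sides [np.float64(0.0623), np.float64(0.0623)] ang(y-dir) -0.03637363644486973
top knob [[0.5613007871158514, -0.16909972456741498]]
  mean [ 0.5613 -0.1691] sides [np.float64(0.0)] ang(y-dir) 
scene rim [[0.5980439147899007, -0.2641028069447817], [0.5961078179865299, -0.1397145200098934], [0.7174968947813178, -0.13529507472613198], [0.7204109173340442, -0.2597215812438407]]
  mean [ 0.658  -0.1997] sides [np.float64(0.1224), np.float64(0.1244), np.float64(0.1215), np.float64(0.1245)] ang(y-dir) 3.1260289657001517
scene tabtop [[0.4641341292090888, -0.23663915448801082], [0.4631433798244494, -0.1772130778505269]]
  mean [ 0.4636 -0.2069] sides [np.float64(0.0594), np.float64(0.0594)] ang(y-dir) 3.124922234446779
scene knob [[0.5723266935636274, -0.16988876700629765]]
  mean [ 0.5723 -0.1699] sides [np.float64(0.0)] ang(y-dir)
```

Both cameras agree on these values:

| Quantity | Measured | Check |
|---|---|---|
| Hopper sides | about 124 mm | given as 124 mm |
| Hopper centre | about (0.656, -0.199) | – |
| Tab outer top edge centre | about (0.463, -0.207) | tab is 59 mm wide, given as 60 mm |
| Yaw | about +0.032 rad | within 0.3 rad |
| Gate opening | about 0.058 m | just under the 0.06–0.09 m start range, within measurement error |

Next I turn the tool so the jaws lie along the tab, shut the fingers, and cross over high up.

arm_command:
  motion: "0 0 0 0 0 -0.105 1; 0 0 0 0 0 -0.105 1; 0 0 0 0 0 -0.105 1; 0 0 0 0 0 -0.105 1; -4 -15 0 0 0 0 1; -7 -30 0 0 0 0 1; -7 -33 0 0 0 0 1; -7 -33 0 0 0 0 1; -7 -33 0 0 0 0 1; -7 -33 0 0 0 0 1; -7 -33 0 0 0 0 1; -7 -33 0 0 0 0 1; -7 -33 0 0 0 0 1; -7 -33 0 0 0 0 1; -7 -33 0 0 0 0 1; -7 -33 0 0 0 0 1; -7 -33 0 0 0 0 1; -7 -33 0 0 0 0 1; -7 -33 0 0 0 0 1; -7 -33 0 0 0 0 1"

```text
clock: 1.82
tcp_pos: [0.3617, 0.0727, 0.2313]
tcp_rot: [-0.046, 3.141, 0.0]
contact_force: [-0.1, -0.3, 0.0]
opening: 0.004
```

arm_command:
  motion: "-6 -32 0 0 0 0 1; -6 -32 0 0 0 0 1; -6 -32 0 0 0 0 1; -6 -32 0 0 0 0 1; -6 -32 0 0 0 0 1; -6 -32 0 0 0 0 1; -6 -32 0 0 0 0 1; -6 -30 0 0 0 0 1; -5 -18 0 0 0 0 1; -2 -8 0 0 0 0 1; 0 0 0 0 0 0 1; 0 0 0 0 0 0 1"

```text
clock: 2.82
tcp_pos: [0.4245, -0.2033, 0.2308]
tcp_rot: [0.045, -3.14, -0.002]
contact_force: [0.1, 0.8, 0.4]
opening: 0.003
```

```bash
python3 - <<'E'
from plant import manip
import cv2
cv2.imwrite("pics/s1.png",manip.get_image("scene")[150:390,130:370,::-1].repeat(2,0).repeat(2,1))
cv2.imwrite("pics/w1.png",manip.get_image("wrist")[:,:,::-1])
E
```

```text
(no output)
```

View pics/s1.png

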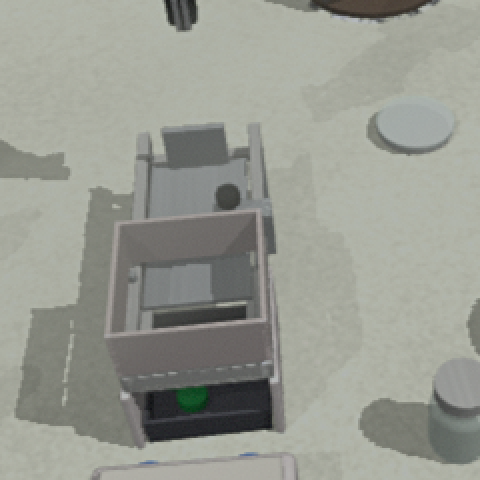

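View pics/w1.png

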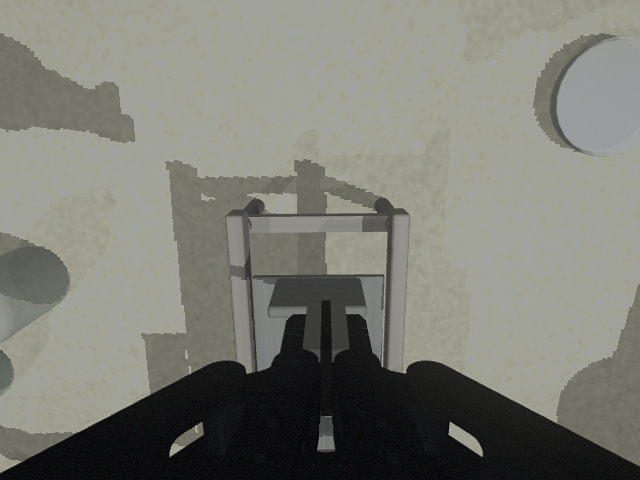

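The wrist view shows the tab's outer face at about (268-367, 279-307) and the shut fingers at column 326, roughly centred on it. I'll cross-check the tab position from this view.

```bash
python3 - <<'E'
from h import *
import cv2
for uv,z in [((268,307),.141),((367,306),.141),((275,279),.092),((361,279),.092)]: print(unproj("wrist",uv,z).round(4))
im=cv2.imread("pics/w1.png")[190:350,210:420]; cv2.imwrite("pics/w1z.png",cv2.resize(im,None,fx=3.5,fy=3.5,interpolation=2))
E
```

```text
[ 0.4616 -0.2367  0.141 ]
[ 0.4591 -0.1772  0.141 ]
[ 0.4624 -0.238   0.092 ]
[ 0.4606 -0.1767  0.092 ]
```

View pics/w1z.png

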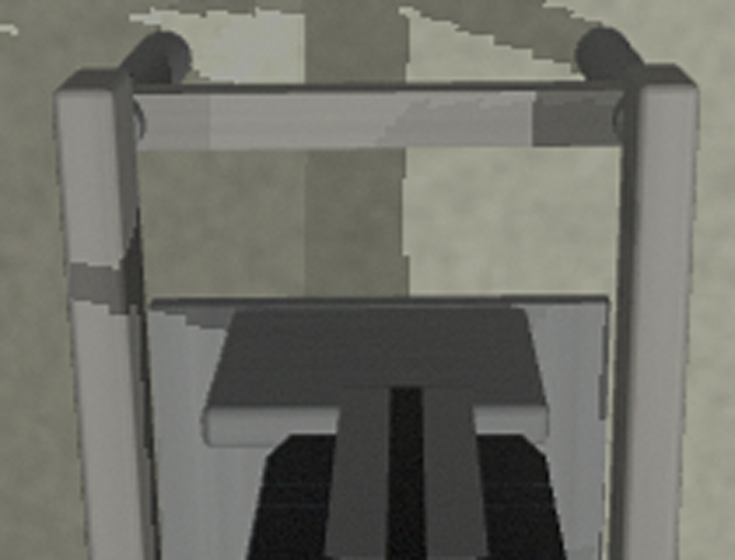

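Three views agree: the face is at x ≈ 0.461, centre y ≈ -0.207. I'll lower to z ≈ 0.108 in front of the tab.

arm_command:
  motion: "0 -4 15 0 0 0 1; 0 0 30 0 0 0 1; 0 0 30 0 0 0 1; 0 0 30 0 0 0 1; 0 0 15 0 0 0 1; 0 0 3 0 0 0 1; 0 0 0 0 0 0 1; 0 0 0 0 0 0 1"

```text
clock: 3.58
tcp_pos: [0.4259, -0.2077, 0.1092]
tcp_rot: [-0.048, 3.14, -0.001]
contact_force: [-0.0, -0.6, 0.3]
opening: -0.003
```

arm_command:
  motion: "-5 0 0 0 0 0 1; -8 0 0 0 0 0 1; -6 0 0 0 0 0 1; -4 0 0 0 0 0 1; -4 0 0 0 0 0 1; -4 0 0 0 0 0 1; -4 0 0 0 0 0 1; -4 0 0 0 0 0 1; -4 0 0 0 0 0 1"

```text
clock: 4.33
tcp_pos: [0.467, -0.2067, 0.1084]
tcp_rot: [0.047, -3.138, -0.001]
contact_force: [-5.3, -0.9, 4.4]
opening: -0.0
```

Contact is made at about 5 N, which matches the given sliding friction. I'll keep going through the wedge.

arm_command:
  motion: "-4 0 0 0 0 0 1; -4 0 0 0 0 0 1; -4 0 0 0 0 0 1; -4 0 0 0 0 0 1; -4 0 0 0 0 0 1; -4 0 0 0 0 0 1"

```text
clock: 4.83
tcp_pos: [0.4892, -0.2058, 0.1083]
tcp_rot: [0.047, -3.133, -0.002]
contact_force: [-8.8, -1.1, 7.6]
opening: -0.002
```

arm_command:
  motion: "-3 0 0 0 0 0 1; -3 0 0 0 0 0 1; -2 0 0 0 0 0 1; 0 0 0 0 0 0 1"

```text
clock: 5.17
tcp_pos: [0.4992, -0.2054, 0.1081]
tcp_rot: [0.046, -3.138, -0.002]
contact_force: [-4.7, 0.0, 4.0]
opening: 0.001
```

arm_command:
  motion: "-2 0 0 0 0 0 1; -2 0 0 0 0 0 1; -1 0 0 0 0 0 1; 0 0 0 0 0 0 1"

```text
clock: 5.5
tcp_pos: [0.5044, -0.2053, 0.1081]
tcp_rot: [0.046, -3.139, -0.001]
contact_force: [-5.2, 0.9, 3.5]
opening: 0.002
```

```bash
python3 - <<'E'
from plant import manip
import cv2
for n,sl in [("scene",(slice(190,350),slice(160,320))),("top",(slice(110,340),slice(360,520)))]:
  cv2.imwrite(f"pics/{n}2.png",cv2.resize(manip.get_image(n)[sl][:,:,::-1],None,fx=2.6,fy=2.6,interpolation=2))
E
```

```text
(no output)
```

View pics/scene2.png

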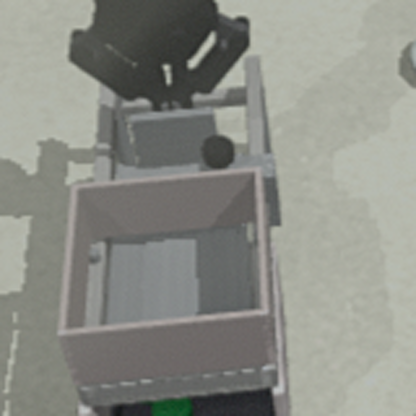

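View pics/top2.png

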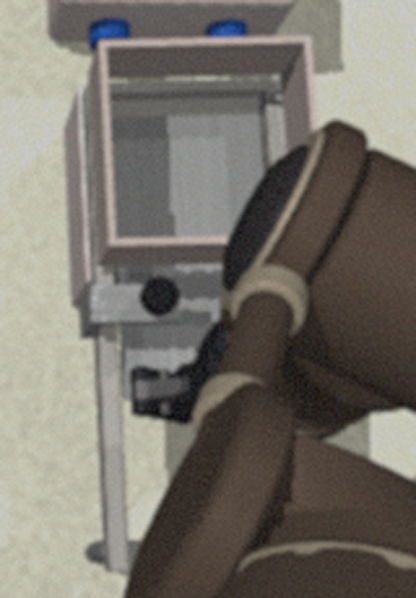

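The knob is at scene pixel (243.8, 248.1), against (243.7, 247.1) at the start, so the catch is down. I'll go slightly further, up to the stop, for margin.

arm_command:
  motion: "-2 0 0 0 0 0 1; -1 0 0 0 0 0 1; -1 0 0 0 0 0 1; 0 0 0 0 0 0 1"

```text
clock: 5.93
tcp_pos: [0.5085, -0.2051, 0.108]
tcp_rot: [0.046, -3.14, -0.001]
contact_force: [-4.6, 1.8, 2.7]
opening: -0.0
```

arm_command:
  motion: "-1 0 0 0 0 0 1; -1 0 0 0 0 0 1; 0 0 0 0 0 0 1"

```text
clock: 6.18
tcp_pos: [0.5106, -0.205, 0.108]
tcp_rot: [0.046, -3.14, -0.001]
contact_force: [-4.7, 1.9, 2.7]
opening: -0.004
```

The push force fell from 8.8 N to 4.7 N by TCP x = 0.499, and the tool has gone 11 mm further since. That puts the gate at about 0.004 m or less, well inside the catch. I'll back off, rise and verify.

arm_command:
  motion: "3 0 0 0 0 0 1; 8 0 0 0 0 0 1; 15 0 0 0 0 0 1; 20 0 0 0 0 0 1; 20 0 0 0 0 0 1; 10 0 -20 0 0 0 1; 0 0 -30 0 0 0 1; 0 0 -30 0 0 0 1; 0 0 -30 0 0 0 1; 20 0 -20 0 0 0 1; 30 0 0 0 0 0 1; 30 0 0 0 0 0 1; 15 0 0 0 0 0 1; 0 0 0 0 0 0 1; 0 0 0 0 0 0 1"

```text
clock: 7.43
tcp_pos: [0.3404, -0.211, 0.2387]
tcp_rot: [-0.043, 3.138, -0.003]
contact_force: [-0.2, 0.1, 0.4]
opening: -0.001
```

```bash
python3 - <<'E'
from plant import manip
import cv2
for n,sl in [("scene",(slice(190,350),slice(160,320))),("top",(slice(110,340),slice(360,520)))]:
  f=manip.get_image(n)[:,:,::-1]; cv2.imwrite(f"pics/{n}3full.png",f)
  cv2.imwrite(f"pics/{n}3.png",cv2.resize(f[sl],None,fx=2.6,fy=2.6,interpolation=2))
cv2.imwrite("pics/w3.png",manip.get_image("wrist")[:,:,::-1])
s=manip.read_state();print(s["clock"],s["tcp_pos"],s["contact_force"])
E
```

```text
7.5833 [ 0.34130648 -0.21088346  0.23859588] [ 0.41878058 -1.04313863  0.35171558]
```

View pics/scene3.png

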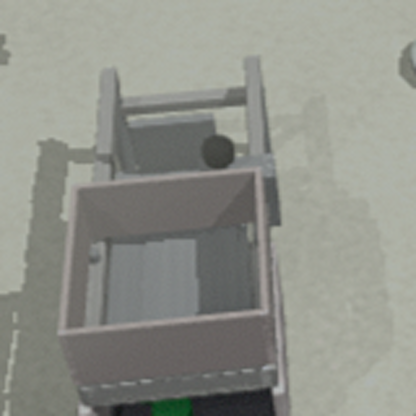

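View pics/top3full.png

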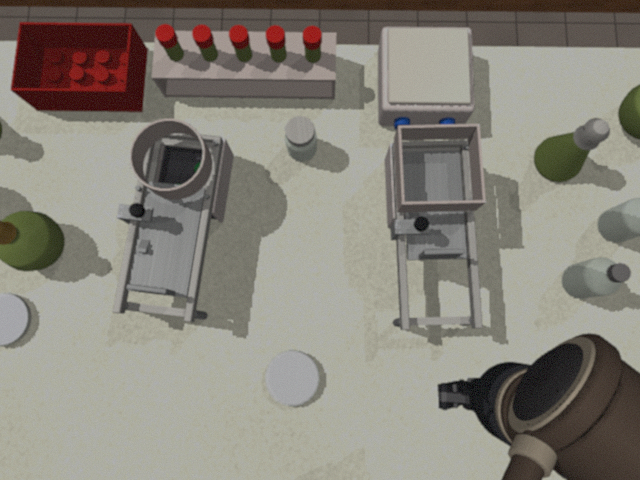

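View pics/w3.png

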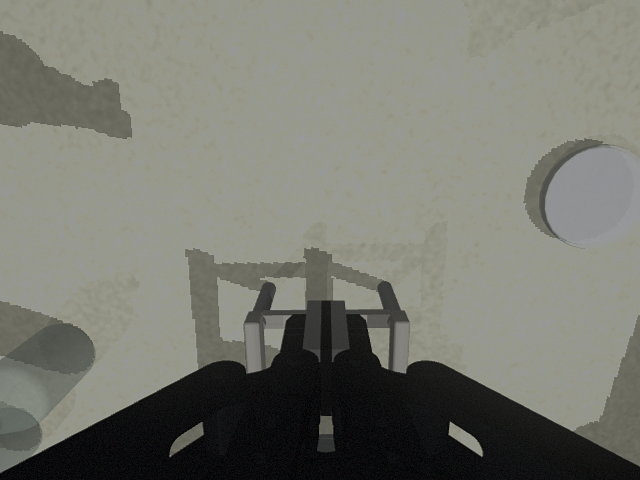

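The tab now stands just below the knob (top image ~(445, 254)), the knob is down and the round dispenser looks the same. I'll put numbers on the tab position, the knob and the round dispenser's change.

```bash
python3 - <<'E'
from h import *
import cv2
a=cv2.imread("pics/top3full.png");b=cv2.imread("pics/top0.png");s3=cv2.imread("pics/scene3full.png");s0=cv2.imread("pics/scene0.png")
print("round diff",cv2.absdiff(a,b)[110:330,100:240].mean(), "ref bg",cv2.absdiff(a,b)[0:110,0:340].mean())
for n,p,q in [("top",b,a),("scene",s0,s3)]:
  u,v=(421,224) if n=="top" else (244,248)
  t=p[v-9:v+10,u-9:u+10]; r=cv2.matchTemplate(q[v-20:v+21,u-20:u+21],t,cv2.TM_CCOEFF_NORMED);m=cv2.minMaxLoc(r);print(n,"knob shift",np.array(m[3])-11,round(m[1],3))
# round tab shift
t=b[280:300,120:180]; r=cv2.matchTemplate(a[265:315,105:195],t,cv2.TM_CCOEFF_NORMED);m=cv2.minMaxLoc(r);print("round tab shift",np.array(m[3])-15,m[1])
cv2.imwrite("pics/t3z.png",cv2.resize(a[205:275,385:495],None,fx=7,fy=7,interpolation=2))
E
```

```text
round diff 3.090595238095238 ref bg 4.199973262032086
top knob shift [0 0] 0.98
scene knob shift [0 0] 0.837
round tab shift [0 0] 0.994178295135498
```

View pics/t3z.png

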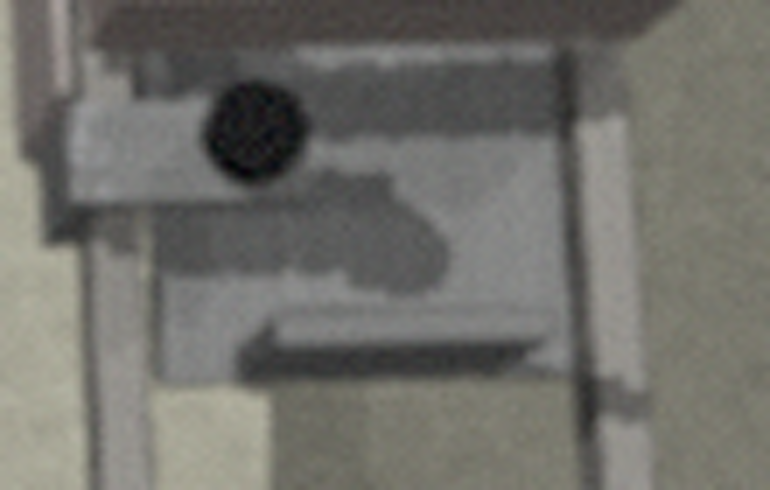

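```bash
python3 - <<'E'
from h import *
p=np.array([unproj("top",(385+u/7,205+v/7),.141) for u,v in [(268,347),(548,340)]]);m=p.mean(0);print(p.round(4),m)
c=np.array([.6536,-.1987]);d=np.array([1,.032]);print("gate est (same top-cam)",(c-m[:2])@d-.135)
s=manip.read_state();print(s["clock"],s["contact_force"],abs(s["dq"]).max())
E
```

```text
[[ 0.5174 -0.1732  0.141 ]
 [ 0.5199 -0.2324  0.141 ]] [ 0.51866132 -0.20283842  0.141     ]
gate est (same top-cam) 7.111248766683564e-05
7.5833 [ 0.41878058 -1.04313863  0.35171558] 0.01024769007622868
```

The gate reads about 0 mm from its stop, the catch is down, the round gate hasn't moved and the arm is clear. I'm handing in.

```bash
python3 -c "
from plant import manip
print(manip.sign_off())"
```

```text
the job is handed in; nothing more can be done
None
```

The square hopper's gate is shut and held by its catch, and I handed the job in at about 7.6 s of the 29 s allowed. I pushed the upright tab with the closed fingers. The push took about 5 N, rose to 8.8 N at the wedge, and fell back to about 5 N once the wedge had passed. I then backed the arm off and raised it clear.

Last checks:
- **Gate:** the top camera puts the tab about 0 mm from its stop, give or take about 2 mm. I never felt the hard stop as a rise in force. The force drop alone shows the gate at 4 mm or less, inside the 12 mm limit.
- **Catch:** the knob shows no shift from its starting position in the top or scene picture, so it is down. The match in the scene picture was weaker (0.84) than in the top one (0.98). I did not pull back on the gate to test the catch.
- **Round gate:** no shift in the top picture (match 0.99).
- **Arm:** it rests about 0.18 m back from the tab and touches nothing. The wrist force read about 1 N, about the same as during free motion.

One early reading was slightly off: I measured the starting gate opening at about 58 mm, just under the stated 60 mm minimum. That is within the measurement error.

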